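# Hang the slotted drawplate on the stand's headed stud

### The arm

A 7-joint arm with a two-finger parallel gripper is mounted at the origin on the work surface. World frame = base frame: x ahead of the robot, y to its left, z up, the work surface at z = 0. Lengths are in m, angles in rad, forces in N, time in s.
With the tool pointing down it reaches from about 0.35 to 0.9 m from the base axis. Payload 8.1 kg.
Tool frame: the origin (TCP) lies between the finger pads; the fingertips stand 17 mm ahead of it and the grasp point (between the pads) lies 2 mm behind it; z points along the fingers, y is the line along which they close (so a half turn about z gives the same grasp; the last joint's range is limited). The gripper opens to 85 mm and grips with 20 to 120 N. Pads are 22 mm wide; open, the fingers measure 114 mm over their backs; the gripper's body (76 mm by 85 mm) begins 54 mm behind the grasp point. The pads swing forward as they close: fully open they stand 13 mm farther back than shut.
Start: joints at [-1.345, 0.434, 0.025, 1.573, -0.012, 1.134, -0.075], TCP at [0.202, 0.592, 0.248] pointing down, gripper open.
Joint ranges: [-2.62, 2.62], [-0.44, 2.09], [-1.27, 1.32], [0.08, 2.57], [-1.32, 4.46], [0.12, 2], [-2.74, 2.74]. Speed limits (rad/s): [2.22, 2.22, 3.01, 3.01, 3.14, 3.14, 3.14].

### API

Orientations are given as a rotation vector (axis times angle).
In Python, from bench import robot, vision, nets gives the robot as it stands.
- The arm moves only by the tool apply_moves, never from a script. Its arguments are lists of equal length, an entry for each row: "xyz": the shift along the tool's x, y, z in units of 0.5 m (1.0 is 0.5 m), a list of three; "turn": the turn about the tool's z in units of 30 degrees (1.0 is 30 degrees). A call has 1 to 5 rows; each row is the pose to reach, as a shift and turn from the pose commanded when the call began, along the tool's axes at that moment; what a row does not reach only later rows make up. A row lasts 1/12 s, in which the tool goes at most 41.7 mm and 7.16 degrees, less where a joint would pass 70% of its speed; a pose out of reach is approached as far as the arm can. A call with a number of a shift or a turn outside -1 to 1 is refused whole. A call with a gripper value outside its range is refused whole. "claw" is the opening, from -1 (shut) to 1 (fully open), set as the call begins (left out, the last holds). The fingers move at their own pace and stop on an object; "newtons" is the grip in N (left out, the last holds). Time passes only in rows, so rows that repeat a pose let the fingers close. It gives the time, the measured TCP pose, the force, the opening and the grip force at its end, in the units of the state.
- robot.sense(): the state, without advancing time (a new reading comes with each control period).
- vision.get_image(name): name is "scene" or "top" or "wrist"; returns a dict with "frame" (420x560x3 uint8, red, green, blue), "fx", "fy", "cx", "cy" (pixels), "camera_from_world" (4x4, takes a point from world to camera coordinates); the wrist camera has in their place "tool_from_camera" (4x4, takes a point from camera to tool coordinates, whose origin is the TCP and whose axes are the flange's). Camera axes: x right, y down, z forward; pixel columns grow to the right and rows downward; lengths in m; the calibration is good to about 2 mm. The wrist camera is an equidistant fisheye: a pixel r from the principal point sees the ray r / f radians off the axis. A picture is of the moment at which its call begins: read the wrist's pose just before it. There is no depth.
- robot.hand_in(): hands the job in; it is judged then, once.
Trained networks look in a picture, given as the dict that the camera call returned (one of the last four; its "shot" number tells which), for a name from the list of things; names that differ only in an ending like _2 or _b are one class to them, and where a whole thing is asked for, a point or a joint stands for the part that bears it (a point fixed in the world has none). Each returns a list of dicts, best first, with "conf" (0 to 1); they miss things now and then, are a little off and sometimes report something else, mostly with a low value. They report only what shows in the picture. A call takes as long as a camera call. They do not tell look-alikes from the thing itself.
- nets.search_frame(picture, query): "centre" ([column, row] in pixels, amid what is visible of it).
- nets.regions_of(picture, query): "pixels" (420x560 bool, what is visible of it) and "centre" ([column, row] in pixels, amid what is visible of it).
- nets.place_of(picture, query): "centre" ([column, row] in pixels: a listed point, or the origin of a listed thing).
The state is a dict: "time": time; "joint_positions": joint angles; "dq": joint speeds; "joint_torque": joint torques, N m; "ee_pos": TCP position; "eef_rot": TCP orientation; "wrist_force": force on the tool from outside, world axes, zero at the start; "torque": the same for the moment, N m; "finger_gap": finger opening in m; "grip_force": force on a finger pad.
Only numpy, scipy, OpenCV 4.12 (cv2) and the standard library are available. Lean on these libraries where they do the work, as an engineer would, in place of code of your own. Each camera call takes 0.05 s, during which the arm holds its last target. There are 200 camera calls.

### The job

Take the drawplate that has the slot in its side edge out of the wooden rack and hang it on the headed stud of the steel stand: slide its slot sideways over the stud, let the plate down so that the stud sits in the notch at the slot's inner end, and leave it hanging still. The stud's height is clamped anew each time, so feel for it; leave the plain plate in the rack and the other things on the bench where they are.

Things in the scene. Friction and masses are not known exactly. Their poses are not given: they have to be found in the camera images.
- slotted_plate: Flat steel drawplate with a side slot, 0.3 to 0.6 kg, upright in either rack pocket. Origin: middle of its bottom edge; x normal to its faces (8 mm thick), y across its width, z up. Outline in y-z, mm: body y -25..25 for z 0..126, neck y -15..15 for z 126..175, a lip out to y = 45 at z 112..126. Small dark dots are only marks. Hangs plumb within 0.05 rad.
- grip (a point): Middle of the slotted plate's neck, plate frame (0, 0, 160) mm: pinch here from above, across the 8 mm thickness. Lower grips would bring the fingertips against the stand. The neck's top edge is 15 mm higher.
- slot_mouth (a point): Centre of the slot's mouth, plate frame (0, 25, 106) mm. The slot goes straight through the thickness, is open at the +y edge, 12 mm high (z 100..112) and runs level from y = 25 inward to y = -5.5.
- lip (a point): Underside of the lip, 10 mm from its tip: plate frame (0, 35, 112) mm. The slot's flat upper face (z = 112) runs on outward to y = 45 under the lip, 20 mm beyond the part below the slot, so the lip can be set down on the stud to feel its height before the slot is slid on.
- seat (a point): Middle of the roof of the notch at the slot's inner end: plate frame (0, 0, 116) mm. The notch goes up from the slot's upper face: y -5.5..5.5, z 112..116; its inner wall is flush with the slot's end. When hung, this point lies 4 mm above the stud's axis.
- plain_plate: Steel plate of the same outline and thickness (50 x 175 x 8 mm, neck 30 mm) but with no slot and no lip, in the rack's other pocket; to be left there. Origin at the middle of its bottom edge, axes as the slotted plate's.
- rack: Wooden block 135 x 85 x 55 mm (x, y, z), fixed to the bench, with two pockets 11 x 53 mm and 40 mm deep at x = -37.5 and +37.5 mm. Origin: centre of its underside.
- stand: Steel stand fixed to the bench. Origin: on the bench under the stud's root; z up; the stud points along +x, roughly away from the robot, at y = 0. Foot 12 mm high, x -62..38, y -42..42 mm. A round sleeve (22 mm across, axis at x = -14 mm, up to z = 117 mm) holds a rod topped by a block x -24..0, y -11..11 mm, from 20 mm below to 7 mm above the stud's axis.
- stud_mid (a point): Over the stand's frame (9, 0, 175) mm: middle of the stud if set at mid height. The stud is a pin 8 mm across, x 0..18 mm, then a head 16 mm across, 4 mm thick: 18 mm free for the plate between block and head. Its axis is really clamped anywhere 160 to 190 mm above the bench: not reported, to be felt or seen. It stays firm below 50 N. Either side may be slotted on.
- jar: Bystander: small closed glass jar 54 mm across, 70 mm high; origin at the centre of its underside.
- doming_block: Bystander: brass doming block, 45 mm cube with round hollows on top; origin at the centre of its underside.
- graver: Bystander: graver, a hand tool like a screwdriver, about 200 mm long, lying on the bench along its x; origin on its underside, handle to -x.
Mind the look-alikes: they are no part of the job. What is meant by the rack is not purple or red, and is the smaller of those in its own colour.

How it is judged:
By the outcome, as a careful person would: the job done as asked, in the order asked, and still so for the second after the job is handed in, with the robot touching nothing.
It also fails if it takes over 48 s, if anything falls off the work surface, if the arm or the gripper's body presses on something with over 40 N, if the wrist force passes 120 N, or if a joint passes its speed limit or range.

## Working session

There is one attempt and no reset: what is moved stays moved. The work goes in short steps, Python scripts to look and compute and a tool call to move; the robot and the scene stay as the last step left them, time stands still between calls to the robot, and variables do not carry over. Pictures are saved under pics/ and viewed, at most 10 in all, crops included, and the job is handed in when it is done.

Besides the shell and the picture viewer there is one more tool, called after "Request:" in YAML: its name, and indented under it one key for each argument. apply_moves: Moves the arm, as the interface text tells. Shifts and turns lie within -1 to 1; 1 stands for 0.5 m of shift or 30 degrees of turn. Its arguments: {"type":"object","properties":{"xyz":{"type":"array","items":{"type":"array","items":{"type":"number","minimum":-1,"maximum":1}}},"turn":{"type":"array","items":{"type":"number","minimum":-1,"maximum":1}},"claw":{"type":"number"},"newtons":{"type":"number"}},"required":["xyz","turn"]}

```bash
ls; mkdir -p pics
cat > h.py <<'E'
import numpy as np, cv2
from scipy.spatial.transform import Rotation as R
from bench import robot, vision, nets
def save(p,n): cv2.imwrite('pics/'+n,p["frame"][:,:,::-1])
def ray(p,uv):
    T=np.linalg.inv(p["camera_from_world"]); d=np.array([(uv[0]-p["cx"])/p["fx"],(uv[1]-p["cy"])/p["fy"],1.])
    return T[:3,3],T[:3,:3]@d
def onz(p,uv,z):
    o,d=ray(p,uv); return o+d*(z-o[2])/d[2]
def proj(p,X):
    c=p["camera_from_world"]@np.append(X,1); return np.array([p["fx"]*c[0]/c[2]+p["cx"],p["fy"]*c[1]/c[2]+p["cy"]])
def tri(a,ua,b,ub):
    o1,d1=ray(a,ua);o2,d2=ray(b,ub);d1/=np.linalg.norm(d1);d2/=np.linalg.norm(d2)
    s=np.linalg.lstsq(np.c_[d1,-d2],o2-o1,rcond=None)[0]
    return (o1+d1*s[0]+o2+d2*s[1])/2, np.linalg.norm(o1+d1*s[0]-o2-d2*s[1])
E
python3 - <<'E'
from h import *
s=robot.sense();print({k:np.round(v,3) for k,v in s.items()})
a=vision.get_image("scene");b=vision.get_image("top");save(a,'s0.png');save(b,'t0.png')
for n,p in(("scene",a),("top",b)):
    print(n,np.linalg.inv(p["camera_from_world"]).round(3).tolist(),p["fx"])
    for q in["slotted_plate","plain_plate","grip","slot_mouth","lip","rack","stand","stud_mid","jar","doming_block","graver"]:
        print(q,[(np.round(x["centre"]).tolist(),round(x["conf"],2)) for x in nets.place_of(p,q)[:4]])
E
```

```text
pics
{'time': np.float64(0.0), 'joint_positions': array([-1.345,  0.435,  0.025,  1.574, -0.012,  1.134, -0.075]), 'dq': array([ 0.   , -0.002,  0.001,  0.001, -0.   , -0.   ,  0.   ]), 'joint_torque': array([ 1.0000e-03, -6.7049e+01,  1.0260e+00, -3.1620e+01,  1.6000e-02,
        1.3000e-02,  0.0000e+00]), 'ee_pos': array([0.202, 0.591, 0.248]), 'eef_rot': array([-5.140e-01, -3.099e+00,  2.000e-03]), 'wrist_force': array([-0.469,  1.277, -0.024]), 'torque': array([-0.012,  0.016,  0.017]), 'grip_force': np.float64(0.0), 'finger_gap': np.float64(0.086)}
scene [[-0.774, 0.462, -0.432, 0.998], [0.633, 0.58, -0.513, 0.514], [0.013, -0.671, -0.742, 0.97], [0.0, 0.0, 0.0, 1.0]] 415.25710433596714
slotted_plate [([272.0, 195.0], 0.92), ([326.0, 235.0], 0.55)]
plain_plate [([251.0, 207.0], 0.8)]
grip [([269.0, 157.0], 0.63)]
slot_mouth [([273.0, 174.0], 0.55)]
lip [([275.0, 177.0], 0.72), ([336.0, 280.0], 0.32)]
rack [([301.0, 169.0], 0.95), ([260.0, 202.0], 0.88), ([246.0, 135.0], 0.88)]
stand [([330.0, 313.0], 0.59)]
stud_mid [([334.0, 282.0], 0.61)]
jar [([227.0, 297.0], 0.9)]
doming_block [([328.0, 235.0], 0.68)]
graver [([416.0, 326.0], 0.79)]
top [[-0.011, -0.994, 0.111, 0.347], [-1.0, 0.012, 0.008, -0.062], [-0.01, -0.111, -0.994, 1.414], [0.0, 0.0, 0.0, 1.0]] 398.2592757657871
slotted_plate [([327.0, 230.0], 0.47), ([327.0, 215.0], 0.4), ([330.0, 225.0], 0.39)]
plain_plate [([325.0, 202.0], 0.41), ([211.0, 190.0], 0.3)]
grip [([333.0, 226.0], 0.52), ([162.0, 234.0], 0.21)]
slot_mouth [([326.0, 229.0], 0.72), ([322.0, 226.0], 0.54)]
lip [([321.0, 225.0], 0.4)]
rack [([327.0, 216.0], 0.61), ([337.0, 279.0], 0.61), ([417.0, 262.0], 0.61), ([374.0, 208.0], 0.55)]
stand [([212.0, 195.0], 0.95)]
stud_mid [([201.0, 185.0], 0.89)]
jar [([197.0, 183.0], 0.18)]
doming_block [([260.0, 245.0], 0.72)]
graver [([161.0, 234.0], 0.68)]
```

View pics/s0.png

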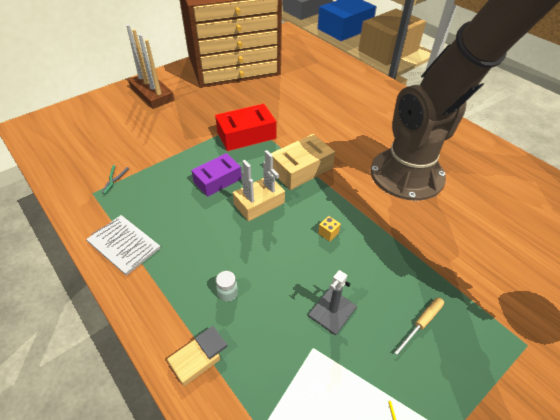

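View pics/t0.png

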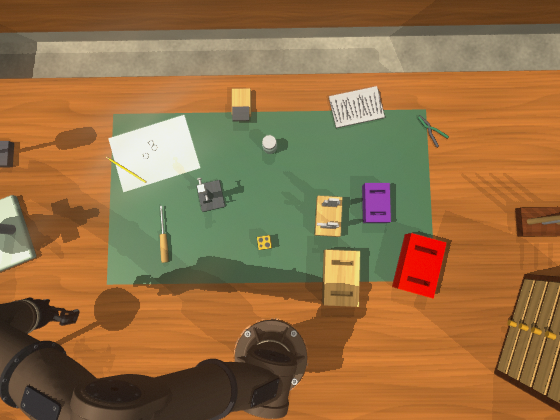

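The scene view shows four racks:

- A small light-wood rack at (260,200), holding both plates.
- A larger wood rack at (303,160).
- A purple rack at (217,173).
- A red rack at (247,126).

The small wood rack fits the description. The candidate plates in it are at (249,183) and (270,167) in the scene view, top (330,202) and (328,226). The stand is at scene (333,310), top (211,195).

Run:
```python
from h import *
a=cv2.imread('pics/s0.png');b=cv2.imread('pics/t0.png')
def c(i,x,y,w,h): return cv2.resize(i[y:y+h,x:x+w],(400,300),interpolation=cv2.INTER_CUBIC)
cv2.imwrite('pics/c0.png',np.vstack([np.hstack([c(a,220,143,100,75),c(a,295,262,80,60)]),np.hstack([c(b,290,185,80,60),c(b,180,167,64,48)])]))
```

```text
(no output)
```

View pics/c0.png

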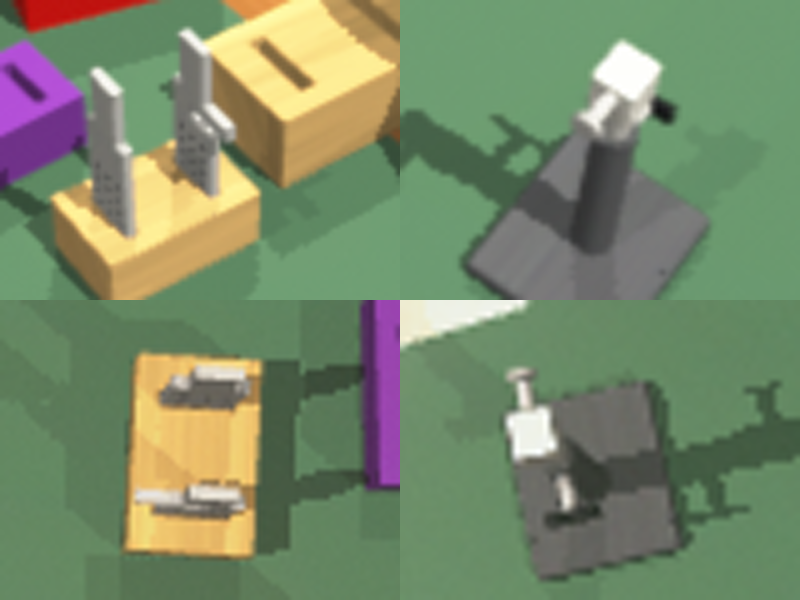

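The upper of the two plates in the top view is plain. The one nearer the robot (top ≈(328,226), scene ≈(270,165)) has the lip and slot, with the lip pointing to world +y. I'll take that one.

Run:
```python
from h import *
from scipy.optimize import least_squares
a=vision.get_image("scene");b=vision.get_image("top")
T=lambda x,y,ox,oy,s:(ox+x/s,oy+y/s)
# rack top corners (crop top, z=.055)
rc=[onz(b,T(x,y-300,290,185,5),.055) for x,y in[(137,353),(262,360),(255,555),(125,550)]]
sc=[onz(b,T((x-400),y-300,180,167,6.25),.012) for x,y in[(510,415),(648,380),(680,545),(540,578)]]
for n,c,m in(("rack",rc,None),("stand",sc,None)):
    c=np.array(c);print(n,c.round(4).tolist(),'mean',c.mean(0).round(4),'yaw',[np.degrees(np.arctan2(*(c[i]-c[j])[[1,0]])).round(1) for i,j in((0,3),(1,2))],'size',np.linalg.norm(c-np.roll(c,1,0),axis=1).round(3))
# neck top of slotted plate: scene crop (195,38)/4 ; top crop white tile centre (215,492)
ps=T(197,40,220,143,4);pt=T(214,490-300,290,185,5)
print('necktop',tri(a,ps,b,pt))
# block top centre & stud
print('block',tri(a,T(627-400,65,295,262,5),b,T(530-400,432-300,180,167,6.25)))
print('head',tri(a,T(590-400,122,295,262,5),b,T(520-400,375-300,180,167,6.25)))
w=vision.get_image("wrist");print(w["tool_from_camera"].round(3).tolist(),w["fx"],w["cx"],w["cy"])
```

```text
rack [[0.5451, -0.1674, 0.055], [0.5392, -0.2532, 0.055], [0.4053, -0.2448, 0.055], [0.4097, -0.1565, 0.055]] mean [ 0.4748 -0.2055  0.055 ] yaw [np.float64(-4.6), np.float64(-3.6)] size [0.136 0.086 0.134 0.088]
stand [[0.5934, 0.2562, 0.012], [0.6127, 0.1773, 0.012], [0.5174, 0.1584, 0.012], [0.4994, 0.2379, 0.012]] mean [0.5557 0.2075 0.012 ] yaw [np.float64(11.0), np.float64(11.2)] size [0.096 0.081 0.097 0.081]
necktop (array([ 0.43888156, -0.20175079,  0.19055053]), np.float64(0.0020661259126568176))
block (array([0.55711735, 0.2098984 , 0.16914334]), np.float64(0.0008688034667298532))
head (array([0.58757276, 0.21749999, 0.16169228]), np.float64(0.0003641987992526773))
[[0.001, -0.949, -0.317, 0.081], [1.0, 0.001, 0.001, -0.001], [-0.001, -0.317, 0.949, -0.125], [0.0, 0.0, 0.0, 1.0]] 325.19226210127806 274.86699339198873 214.30793802990362
```

```bash
cat >> h.py <<'E'
def go(x,y,z,head,step=.2):
    """print the tool-axes move (units) to world x,y,z with tool y heading `head` deg"""
    s=robot.sense();M=R.from_rotvec(s["eef_rot"]).as_matrix();p=s["ee_pos"]
    h=np.degrees(np.arctan2(M[1,1],M[0,1]));t=-((head-h+180)%360-180)
    d=M.T@(np.array([x,y,z])-p);n=np.linalg.norm(d)
    print('t',round(float(s["time"]),2),'at',p.round(4),'head',h.round(2),'F',np.round(s["wrist_force"],1),'gap',round(float(s["finger_gap"]),4),'tilt',np.degrees(M[2,:2]).round(2))
    print('full xyz',(d/.5).round(4),'turn',round(t/30,3),'rows',int(np.ceil(max(n/.0417,abs(t)/7.16))))
def wproj(w,s,X):
    M=R.from_rotvec(s["eef_rot"]).as_matrix();c=np.linalg.inv(w["tool_from_camera"])@np.append(M.T@(np.asarray(X)-s["ee_pos"]),1);c=c[:3]
    th=np.arctan2(np.hypot(c[0],c[1]),c[2]);u=c[:2]/np.hypot(c[0],c[1])*th
    return np.array([w["fx"]*u[0]+w["cx"],w["fy"]*u[1]+w["cy"]])
def wray(w,s,uv):
    u=np.array([(uv[0]-w["cx"])/w["fx"],(uv[1]-w["cy"])/w["fy"]]);th=np.hypot(*u)
    d=np.append(u/th*np.sin(th),np.cos(th));M=R.from_rotvec(s["eef_rot"]).as_matrix();T=w["tool_from_camera"]
    return M@T[:3,3]+s["ee_pos"],M@T[:3,:3]@d
def wonz(w,s,uv,z):
    o,d=wray(w,s,uv);return o+d*(z-o[2])/d[2]
E
python3 -c "
from h import *
go(.40,.30,.30,41);go(.437,-.203,.27,-4)"
```

```text
t 1.35 at [0.2018 0.5915 0.2483] head 71.16 F [-0.2  0.2  0.6] gap 0.0856 tilt [0. 0.]
full xyz [-0.5634 -0.4238 -0.1034] turn 1.005 rows 9
t 1.35 at [0.2018 0.5915 0.2483] head 71.16 F [-0.2  0.2  0.6] gap 0.0856 tilt [0. 0.]
full xyz [-0.9584 -1.352  -0.0434] turn 2.505 rows 20
```

Request:
apply_moves:
  xyz:
    - [-0.56, -0.42, -0.1]
    - [-0.56, -0.42, -0.1]
    - [-0.56, -0.42, -0.1]
    - [-0.56, -0.42, -0.1]
    - [-0.56, -0.42, -0.1]
  turn: [1, 1, 1, 1, 1]
  claw: 0.3

```text
time: 1.77
ee_pos: [0.3188, 0.4194, 0.2782]
eef_rot: [-1.31, -2.855, -0.001]
wrist_force: [1.2, -0.0, 0.5]
finger_gap: 0.0552
grip_force: 0.0
```

```bash
python3 -c "
from h import *
go(.42,.05,.30,20);go(.437,-.203,.27,-4)"
```

```text
t 1.77 at [0.3188 0.4194 0.2782] head 40.72 F [ 1.2 -0.   0.5] gap 0.0552 tilt [0.02 0.02]
full xyz [-0.692  -0.3286 -0.0439] turn 0.691 rows 10
t 1.77 at [0.3188 0.4194 0.2782] head 40.72 F [ 1.2 -0.   0.5] gap 0.0552 tilt [0.02 0.02]
full xyz [-1.0977 -0.6329  0.0158] turn 1.491 rows 16
```

Request:
apply_moves:
  xyz:
    - [-0.69, -0.33, -0.04]
    - [-0.69, -0.33, -0.04]
    - [-0.69, -0.33, -0.04]
    - [-0.69, -0.33, -0.04]
    - [-0.69, -0.33, -0.04]
  turn: [0.7, 0.7, 0.7, 0.7, 0.7]

```text
time: 2.18
ee_pos: [0.3741, 0.2188, 0.289]
eef_rot: [-1.799, -2.575, -0.001]
wrist_force: [1.6, 0.1, 0.6]
finger_gap: 0.0553
grip_force: 0.0
```

```bash
python3 -c "
from h import *
go(.43,-.1,.27,-4);go(.437,-.203,.27,-4)"
```

```text
t 2.18 at [0.3741 0.2188 0.289 ] head 20.11 F [1.6 0.1 0.6] gap 0.0553 tilt [0.04 0.03]
full xyz [-0.6372 -0.1143  0.0375] turn 0.804 rows 8
t 2.18 at [0.3741 0.2188 0.289 ] head 20.11 F [1.6 0.1 0.6] gap 0.0553 tilt [0.04 0.03]
full xyz [-0.8354 -0.172   0.0373] turn 0.804 rows 11
```

Request:
apply_moves:
  xyz:
    - [-0.835, -0.172, 0.037]
    - [-0.835, -0.172, 0.037]
    - [-0.835, -0.172, 0.037]
    - [-0.835, -0.172, 0.037]
    - [-0.835, -0.172, 0.037]
  turn: [0.8, 0.8, 0.8, 0.8, 0.8]

```text
time: 2.6
ee_pos: [0.4046, 0.0129, 0.2799]
eef_rot: [2.298, 2.142, 0.002]
wrist_force: [0.9, 0.8, -0.5]
finger_gap: 0.0556
grip_force: 0.0
```

```bash
python3 -c "
from h import *
go(.437,-.203,.25,-4)"
```

```text
t 2.6 at [0.4046 0.0129 0.2799] head -4.02 F [ 0.9  0.8 -0.5] gap 0.0556 tilt [0.06 0.06]
full xyz [-0.4263  0.0948  0.0595] turn -0.001 rows 6
```

Request:
apply_moves:
  xyz:
    - [-0.426, 0.095, 0.06]
    - [-0.426, 0.095, 0.06]
    - [-0.426, 0.095, 0.06]
    - [-0.426, 0.095, 0.06]
    - [-0.426, 0.095, 0.06]
  turn: [0, 0, 0, 0, 0]

```text
time: 3.02
ee_pos: [0.4362, -0.191, 0.2514]
eef_rot: [2.293, 2.146, 0.002]
wrist_force: [1.2, 1.1, 0.0]
finger_gap: 0.0557
grip_force: 0.0
```

Run:
```python
from h import *
go(.437,-.203,.25,-4)
s=robot.sense();w=vision.get_image("wrist");save(w,'w1.png')
for q in["slotted_plate","grip","lip","slot_mouth"]:
    print(q,[(np.round(x["centre"],1).tolist(),round(x["conf"],2)) for x in nets.place_of(w,q)[:3]])
for n,X in dict(grip=(.437,-.203,.175),ntop=(.437,-.203,.19),lip=(.4394,-.168,.127)).items(): print(n,wproj(w,s,X).round(1))
```

```text
t 3.02 at [ 0.4362 -0.191   0.2514] head -3.79 F [1.2 1.1 0. ] gap 0.0557 tilt [0.02 0.08]
full xyz [-0.0238  0.0031  0.0028] turn 0.007 rows 1
slotted_plate [([277.1, 190.3], 0.96)]
grip [([279.1, 249.4], 0.63)]
lip [([280.6, 181.8], 0.61)]
slot_mouth [([278.1, 195.7], 0.73)]
grip [276.6 249.3]
ntop [276.8 259. ]
lip [276.4 183. ]
```

View pics/w1.png

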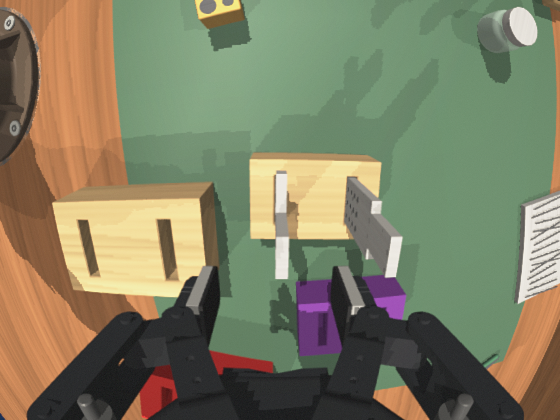

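The picture shows the slotted plate edge-on at columns 276–288, with its neck top at about (282,258) and lip tip at about (281,172). It is parallel to the tool and about 2 mm to +x of my estimate. The plain plate is to the right at (375,225).

```bash
python3 -c "
from h import *
go(.439,-.203,.173,-4)"
```

```text
t 3.27 at [ 0.4359 -0.189   0.2511] head -3.9 F [-0.2  0.1 -0.5] gap 0.0554 tilt [ 0.01 -0.03]
full xyz [-0.0275  0.0081  0.1562] turn 0.003 rows 2
```

Request:
apply_moves:
  xyz:
    - [-0.0275, 0.008, 0.03]
    - [-0.0275, 0.008, 0.1]
    - [-0.0275, 0.008, 0.156]
    - [-0.0275, 0.008, 0.156]
  turn: [0, 0, 0, 0]

```text
time: 3.6
ee_pos: [0.4371, -0.1998, 0.1695]
eef_rot: [-2.287, -2.145, 0.004]
wrist_force: [-1.1, 0.9, -0.6]
finger_gap: 0.0555
grip_force: 0.0
```

Request:
apply_moves:
  xyz:
    - [0, 0, 0]
    - [0, 0, 0]
    - [0, 0, 0]
    - [0, 0, 0]
    - [0, 0, 0]
  turn: [0, 0, 0, 0, 0]
  claw: -1
  newtons: 70

```text
time: 4.02
ee_pos: [0.4402, -0.2032, 0.1749]
eef_rot: [2.293, 2.145, 0.003]
wrist_force: [-0.8, 0.4, 9.6]
finger_gap: 0.007
grip_force: 68.8
```

```bash
python3 -c "
from h import *
go(.439,-.203,.323,-4)"
```

```text
t 4.02 at [ 0.4402 -0.2032  0.1749] head -3.82 F [-0.8  0.4  9.6] gap 0.007 tilt [0.01 0.17]
full xyz [ 0.0003 -0.0016 -0.2961] turn 0.006 rows 4
```

Request:
apply_moves:
  xyz:
    - [0, 0, -0.03]
    - [0, 0, -0.08]
    - [0, 0, -0.14]
    - [0, 0, -0.14]
    - [0, 0, -0.14]
  turn: [0, 0, 0, 0, 0]

```text
time: 4.43
ee_pos: [0.44, -0.2031, 0.2447]
eef_rot: [2.292, 2.145, 0.004]
wrist_force: [0.1, 0.8, -5.2]
finger_gap: 0.0072
grip_force: 69.0
```

Run:
```python
from h import *
go(.439,-.203,.323,-4)
a=vision.get_image("scene");w=vision.get_image("wrist");s=robot.sense();save(a,'s2.png')
cv2.imwrite('pics/g2.png',np.hstack([cv2.resize(a["frame"][90:240,200:340,::-1],(560,600)),cv2.resize(w["frame"][150:400,230:330,::-1],(240,600))]))
for q in["lip","slot_mouth","grip"]:
    print(q,[(np.round(x["centre"],1).tolist(),round(x["conf"],2)) for x in nets.place_of(w,q)[:2]])
```

```text
t 4.43 at [ 0.44   -0.2031  0.2447] head -3.81 F [ 0.1  0.8 -5.2] gap 0.0072 tilt [0.02 0.21]
full xyz [ 0.0002 -0.0015 -0.1567] turn 0.006 rows 2
lip [([274.5, 191.7], 0.59)]
slot_mouth [([276.9, 211.0], 0.58), ([274.9, 252.3], 0.57)]
grip [([275.2, 296.6], 0.72), ([275.6, 193.2], 0.34)]
```

View pics/g2.png

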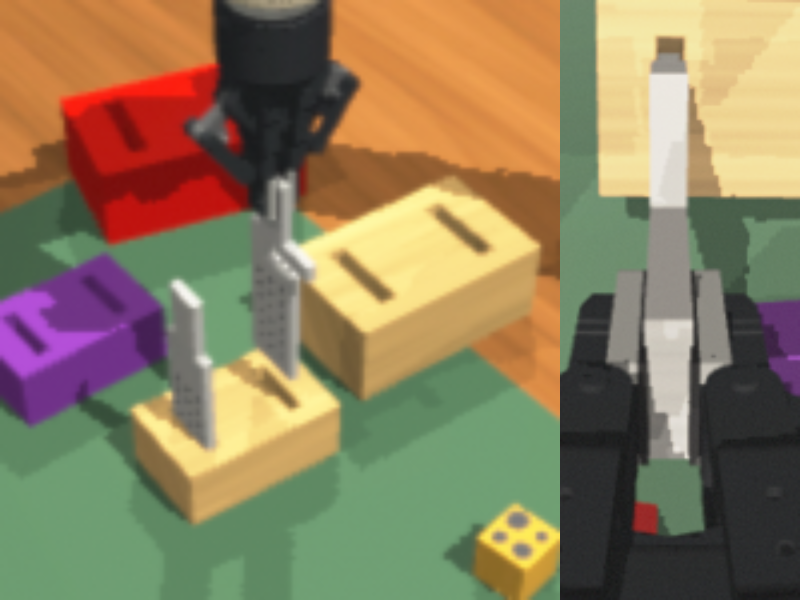

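The plate is gripped cleanly at the neck, upright and clear of the rack. The plain plate is still in its pocket. Next I'll carry it to the -y side of the stud.

```bash
python3 -c "
from h import *
go(.5885,.154,.26,11)"
```

```text
t 4.68 at [ 0.4384 -0.2027  0.2422] head -3.84 F [-0.5  0.  -5.5] gap 0.0071 tilt [ 0.02 -0.13]
full xyz [ 0.7319  0.2516 -0.0359] turn -0.495 rows 10
```

Request:
apply_moves:
  xyz:
    - [0.04, 0.014, -0.036]
    - [0.73, 0.25, -0.036]
    - [0.73, 0.25, -0.036]
    - [0.73, 0.25, -0.036]
    - [0.73, 0.25, -0.036]
  turn: [0, -0.5, -0.5, -0.5, -0.5]

```text
time: 5.1
ee_pos: [0.5118, -0.0281, 0.2606]
eef_rot: [-1.993, -2.427, 0.001]
wrist_force: [1.0, -0.4, -4.9]
finger_gap: 0.0072
grip_force: 69.2
```

```bash
python3 -c "
from h import *
go(.5885,.154,.26,11)"
```

```text
t 5.1 at [ 0.5118 -0.0281  0.2606] head 11.2 F [ 1.  -0.4 -4.9] gap 0.0072 tilt [ 0.03 -0.06]
full xyz [0.3275 0.2212 0.0011] turn 0.007 rows 5
```

Request:
apply_moves:
  xyz:
    - [0.3275, 0.22, 0]
    - [0.3275, 0.22, 0]
    - [0.3275, 0.22, 0]
    - [0.3275, 0.22, 0]
    - [0.3275, 0.22, 0]
  turn: [0, 0, 0, 0, 0]

```text
time: 5.52
ee_pos: [0.5883, 0.1567, 0.2596]
eef_rot: [-1.99, -2.429, 0.001]
wrist_force: [-0.4, 1.0, -5.5]
finger_gap: 0.0068
grip_force: 69.2
```

Request:
apply_moves:
  xyz:
    - [0, 0, 0]
    - [0, 0, 0]
  turn: [0, 0]

```text
time: 5.68
ee_pos: [0.5878, 0.1547, 0.2592]
eef_rot: [-1.989, -2.43, 0.004]
wrist_force: [0.6, -1.7, -4.8]
finger_gap: 0.0072
grip_force: 69.3
```

Run:
```python
from h import *
go(.5885,.154,.26,11)
s=robot.sense();w=vision.get_image("wrist");save(w,'w3.png')
cv2.imwrite('pics/g3.png',cv2.resize(w["frame"][60:360,200:400,::-1],(400,600)))
for q in["stud_mid","stand","lip"]:
    print(q,[(np.round(x["centre"],1).tolist(),round(x["conf"],2)) for x in nets.place_of(w,q)[:2]])
o=np.array([.567,.210,0]);e=np.array([np.cos(np.radians(11)),np.sin(np.radians(11)),0])
for n,X in dict(stud=o+9*.001*e,head=o+.022*e,block=o-.024*e).items(): print(n,[wproj(w,s,X+[0,0,z]).round(1).tolist() for z in(.162,.169,.175)])
```

```text
t 5.68 at [0.5878 0.1547 0.2592] head 11.4 F [ 0.6 -1.7 -4.8] gap 0.0072 tilt [-0.04 -0.17]
full xyz [-0.0017  0.0011 -0.0017] turn 0.013 rows 1
stud_mid [([285.6, 139.3], 0.58)]
stand [([273.1, 126.2], 0.8)]
lip []
stud [[274.7, 141.9], [274.6, 142.9], [274.6, 143.9]]
head [[293.7, 142.1], [294.3, 143.1], [294.8, 144.1]]
block [[226.6, 142.0], [225.1, 143.1], [223.7, 144.0]]
```

View pics/g3.png

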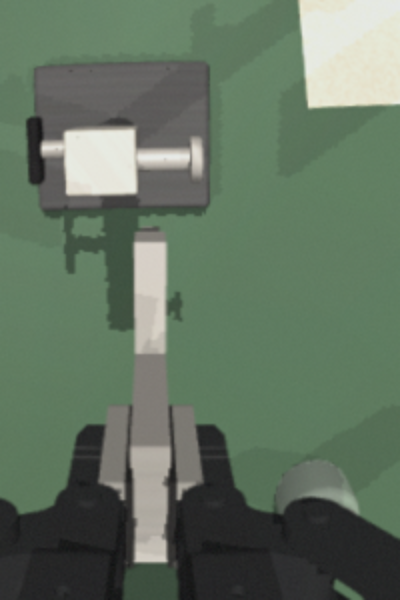

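Run:
```python
from h import *
s=robot.sense();w=dict(vision.get_image("wrist"));M=R.from_rotvec(s["eef_rot"]).as_matrix()
f=lambda X:(M.T@(X-s["ee_pos"])*1000).round(1)
for z in(.158,.162,.166):print('stud',f(wonz(w,s,(281.5,138.8),z)),wonz(w,s,(281.5,138.8),z).round(4))
zt=s["ee_pos"][2]
print('liptop tip',f(wonz(w,s,(275.2,180.3),zt-.034)),'lipbot',f(wonz(w,s,(275.2,174.7),zt-.048)))
print('block',f(wonz(w,s,(232.5,140),.169)),f(wonz(w,s,(268,140),.169)))
```

```text
stud [ 59.9   4.6 102.9] [0.5808 0.2099 0.158 ]
stud [60.3  4.5 98.9] [0.5807 0.2103 0.162 ]
stud [60.6  4.5 94.9] [0.5805 0.2106 0.166 ]
liptop tip [45.2  0.1 34. ] lipbot [45.2  0.1 48. ]
block [ 60.3 -28.4  91.9] [60.1 -4.6 91.9]
```

The picture shows the block at columns 232–268, the stud running from 268 to 295 at row 139, and its head at 295–301. The lip is at column 275. The stud lies 60 mm ahead of the TCP and 4.5 mm to the side. I'll move over it and feel for it with the lip.

Request:
apply_moves:
  xyz:
    - [0.05, 0.009, 0]
    - [0.05, 0.009, 0]
    - [0.05, 0.009, 0.04]
    - [0.05, 0.009, 0.07]
    - [0.05, 0.009, 0.07]
  turn: [0, 0, 0, 0, 0]

```text
time: 6.35
ee_pos: [0.5858, 0.1766, 0.2236]
eef_rot: [-1.994, -2.424, 0.006]
wrist_force: [-1.6, -0.6, -6.1]
finger_gap: 0.0072
grip_force: 69.3
```

Request:
apply_moves:
  xyz:
    - [0, 0, 0]
    - [0, 0, 0]
  turn: [0, 0]

```text
time: 6.52
ee_pos: [0.5882, 0.1769, 0.2273]
eef_rot: [1.996, 2.426, 0.002]
wrist_force: [1.0, 0.5, -4.9]
finger_gap: 0.0072
grip_force: 69.3
```

Request:
apply_moves:
  xyz:
    - [0, 0, 0.004]
    - [0, 0, 0.008]
    - [0, 0, 0.012]
    - [0, 0, 0.012]
  turn: [0, 0, 0, 0]

```text
time: 6.85
ee_pos: [0.5876, 0.1775, 0.2201]
eef_rot: [-1.995, -2.427, 0.0]
wrist_force: [-1.3, 0.4, -5.4]
finger_gap: 0.0069
grip_force: 69.3
```

Request:
apply_moves:
  xyz:
    - [0, 0, 0.003]
    - [0, 0, 0.006]
    - [0, 0, 0.006]
  turn: [0, 0, 0]

```text
time: 7.1
ee_pos: [0.5875, 0.1774, 0.2169]
eef_rot: [-1.995, -2.427, 0.001]
wrist_force: [0.4, 0.1, -4.6]
finger_gap: 0.0071
grip_force: 69.3
```

Request:
apply_moves:
  xyz:
    - [0, 0, 0.002]
    - [0, 0, 0.004]
    - [0, 0, 0.004]
  turn: [0, 0, 0]

```text
time: 7.35
ee_pos: [0.5876, 0.1774, 0.215]
eef_rot: [-1.995, -2.427, 0.0]
wrist_force: [-0.1, 0.1, -5.7]
finger_gap: 0.0068
grip_force: 69.3
```

Request:
apply_moves:
  xyz:
    - [0, 0, 0.002]
    - [0, 0, 0.004]
    - [0, 0, 0.004]
  turn: [0, 0, 0]

```text
time: 7.6
ee_pos: [0.588, 0.1773, 0.2139]
eef_rot: [1.995, 2.426, 0.001]
wrist_force: [-1.9, -1.3, 1.8]
finger_gap: 0.0067
grip_force: 70.7
```

Contact: the force stepped up by about 7 N at TCP z 0.214, so the stud's axis is at about 0.162 m. I'll raise 2.5 mm to centre the slot and slide it on.

Request:
apply_moves:
  xyz:
    - [0, 0, -0.005]
    - [0, 0, -0.005]
    - [0, 0, -0.005]
  turn: [0, 0, 0]

```text
time: 7.85
ee_pos: [0.5876, 0.1776, 0.2156]
eef_rot: [-1.995, -2.427, 0.0]
wrist_force: [0.3, 0.2, -5.4]
finger_gap: 0.0069
grip_force: 69.4
```

Request:
apply_moves:
  xyz:
    - [0.01, 0, 0]
    - [0.02, 0, 0]
    - [0.03, 0, 0]
    - [0.03, 0, 0]
  turn: [0, 0, 0, 0]

```text
time: 8.18
ee_pos: [0.5842, 0.1944, 0.2154]
eef_rot: [-1.992, -2.428, -0.0]
wrist_force: [-0.5, 0.3, -6.3]
finger_gap: 0.0067
grip_force: 69.3
```

Request:
apply_moves:
  xyz:
    - [0.01, 0, 0]
    - [0.02, 0, 0]
    - [0.03, 0, 0]
    - [0.03, 0, 0]
  turn: [0, 0, 0, 0]

```text
time: 8.52
ee_pos: [0.5815, 0.2088, 0.2156]
eef_rot: [-1.992, -2.428, -0.001]
wrist_force: [0.7, 1.5, -5.2]
finger_gap: 0.0071
grip_force: 69.3
```

Request:
apply_moves:
  xyz:
    - [0.002, 0, 0]
    - [0.004, 0, 0]
    - [0.004, 0, 0]
  turn: [0, 0, 0]

```text
time: 8.77
ee_pos: [0.5815, 0.2088, 0.2158]
eef_rot: [1.995, 2.427, 0.0]
wrist_force: [-0.2, 1.3, -5.8]
finger_gap: 0.007
grip_force: 69.3
```

Request:
apply_moves:
  xyz:
    - [0.002, 0, 0]
    - [0.004, 0, 0]
    - [0.004, 0, 0]
  turn: [0, 0, 0]

```text
time: 9.02
ee_pos: [0.5811, 0.211, 0.2157]
eef_rot: [-1.995, -2.427, -0.0]
wrist_force: [0.6, -0.5, -5.1]
finger_gap: 0.0072
grip_force: 69.3
```

Request:
apply_moves:
  xyz:
    - [0.001, 0, 0]
    - [0.002, 0, 0]
    - [0.002, 0, 0]
  turn: [0, 0, 0]

```text
time: 9.27
ee_pos: [0.5809, 0.2119, 0.2157]
eef_rot: [-1.995, -2.427, -0.0]
wrist_force: [0.3, 0.2, -6.0]
finger_gap: 0.007
grip_force: 69.3
```

Request:
apply_moves:
  xyz:
    - [0.001, 0, 0]
    - [0.002, 0, 0]
    - [0.002, 0, 0]
  turn: [0, 0, 0]

```text
time: 9.52
ee_pos: [0.5807, 0.2129, 0.2157]
eef_rot: [-1.995, -2.427, -0.0]
wrist_force: [0.7, -0.4, -5.4]
finger_gap: 0.007
grip_force: 69.3
```

Run:
```python
from h import *
go(.581,.212,.2157,11)
w=vision.get_image("wrist");save(w,'w4.png')
a=vision.get_image("scene")
print(proj(a,[.58,.21,.17]))
u,v=proj(a,[.58,.21,.17]).astype(int)
cv2.imwrite('pics/g4.png',np.hstack([cv2.resize(w["frame"][110:350,220:340,::-1],(300,600)),cv2.resize(a["frame"][v-50:v+50,u-40:u+40,::-1],(480,600))]))
```

```text
t 9.52 at [0.5807 0.2129 0.2157] head 11.16 F [ 0.7 -0.4 -5.4] gap 0.007 tilt [ 0.01 -0.  ]
full xyz [-0.0019  0.0002  0.0001] turn 0.005 rows 1
[333.41135967 280.31112245]
```

View pics/g4.png

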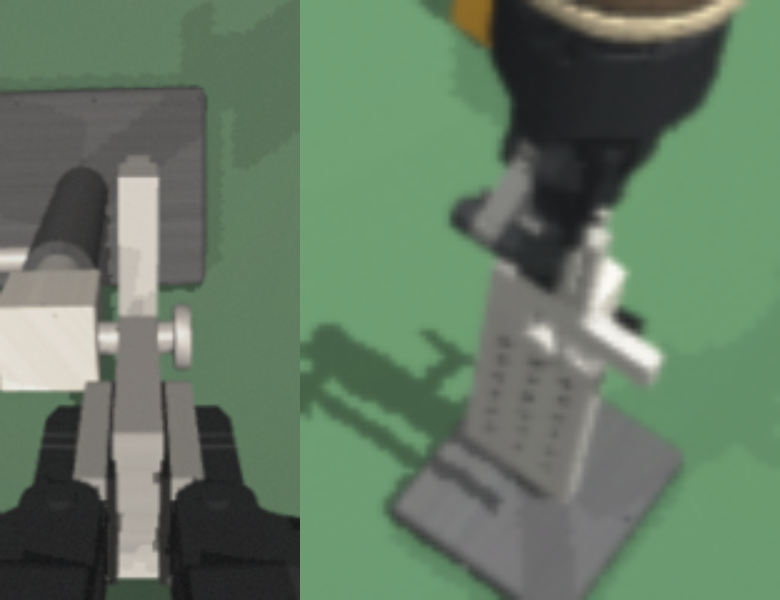

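The pin passes through the slot, with block and head on either side of the plate and free gaps (wrist crop, stud row 338). I'll continue until the slot's end touches.

Request:
apply_moves:
  xyz:
    - [0.001, 0, 0]
    - [0.002, 0, 0]
    - [0.002, 0, 0]
  turn: [0, 0, 0]

```text
time: 9.87
ee_pos: [0.5805, 0.2139, 0.2157]
eef_rot: [-1.995, -2.427, -0.0]
wrist_force: [-0.4, 1.5, -5.4]
finger_gap: 0.0068
grip_force: 69.3
```

Run:
```python
from h import *
s=robot.sense();print(s["ee_pos"].round(4),np.round(s["wrist_force"],1))
p=dict(s);p["ee_pos"]=np.array([.5807,.2129,.2157])
w=vision.get_image("wrist")
M=R.from_rotvec(s["eef_rot"]).as_matrix()
print((M.T@(wonz(w,p,(278,245.2),.162)-p["ee_pos"])*1e3).round(1))
```

```text
[0.5805 0.2139 0.2157] [-0.4  1.5 -5.4]
[ 1.1  1.9 53.7]
```

Request:
apply_moves:
  xyz:
    - [0.001, 0, 0]
    - [0.002, 0, 0]
    - [0.002, 0, 0]
  turn: [0, 0, 0]

```text
time: 10.17
ee_pos: [0.5803, 0.2149, 0.2157]
eef_rot: [-1.995, -2.427, -0.0]
wrist_force: [-0.3, -0.1, -4.8]
finger_gap: 0.0072
grip_force: 69.3
```

Request:
apply_moves:
  xyz:
    - [0.001, 0, 0]
    - [0.002, 0, 0]
    - [0.002, 0, 0]
  turn: [0, 0, 0]

```text
time: 10.42
ee_pos: [0.5801, 0.2158, 0.2158]
eef_rot: [1.995, 2.427, -0.0]
wrist_force: [0.8, -0.0, -5.0]
finger_gap: 0.007
grip_force: 69.3
```

Request:
apply_moves:
  xyz:
    - [0.001, 0, 0]
    - [0.002, 0, 0]
    - [0.002, 0, 0]
  turn: [0, 0, 0]

```text
time: 10.67
ee_pos: [0.5801, 0.216, 0.2158]
eef_rot: [1.995, 2.426, -0.001]
wrist_force: [-0.2, -1.9, -4.6]
finger_gap: 0.0074
grip_force: 69.3
```

Request:
apply_moves:
  xyz:
    - [0.001, 0, 0]
    - [0.002, 0, 0]
    - [0.002, 0, 0]
  turn: [0, 0, 0]

```text
time: 10.92
ee_pos: [0.58, 0.2164, 0.2157]
eef_rot: [1.996, 2.425, -0.002]
wrist_force: [0.9, -5.2, -5.0]
finger_gap: 0.0068
grip_force: 69.3
```

The slot's end wall touches the pin (Fy −5 N). I'll back off about 1 mm and lower onto the notch.

Request:
apply_moves:
  xyz:
    - [-0.005, 0, 0]
    - [-0.005, 0, 0]
    - [-0.005, 0, 0.004]
    - [-0.005, 0, 0.008]
    - [-0.005, 0, 0.008]
  turn: [0, 0, 0, 0, 0]

```text
time: 11.33
ee_pos: [0.5799, 0.2157, 0.2112]
eef_rot: [-1.994, -2.427, 0.0]
wrist_force: [-0.7, -0.8, -6.4]
finger_gap: 0.0072
grip_force: 69.3
```

Request:
apply_moves:
  xyz:
    - [0, 0, 0.001]
    - [0, 0, 0.002]
    - [0, 0, 0.002]
  turn: [0, 0, 0]

```text
time: 11.58
ee_pos: [0.5801, 0.2155, 0.2106]
eef_rot: [-1.995, -2.427, 0.0]
wrist_force: [-0.1, -0.5, -5.3]
finger_gap: 0.0068
grip_force: 69.3
```

Request:
apply_moves:
  xyz:
    - [0, 0, 0.001]
    - [0, 0, 0.002]
    - [0, 0, 0.002]
  turn: [0, 0, 0]

```text
time: 11.83
ee_pos: [0.5804, 0.2153, 0.2101]
eef_rot: [-1.995, -2.427, -0.001]
wrist_force: [-0.7, 0.4, -2.0]
finger_gap: 0.0069
grip_force: 70.2
```

Request:
apply_moves:
  xyz:
    - [0, 0, 0.001]
    - [0, 0, 0.001]
  turn: [0, 0]
  newtons: 20

```text
time: 12.0
ee_pos: [0.5804, 0.2154, 0.21]
eef_rot: [1.995, 2.427, 0.001]
wrist_force: [-3.2, -0.2, 3.8]
finger_gap: 0.0071
grip_force: 71.0
```

Request:
apply_moves:
  xyz:
    - [0, 0, 0]
    - [0, 0, 0]
    - [0, 0, 0]
    - [0, 0, 0]
  turn: [0, 0, 0, 0]
  claw: -0.6

```text
time: 12.33
ee_pos: [0.5805, 0.2152, 0.2093]
eef_rot: [1.995, 2.427, 0.0]
wrist_force: [0.8, -0.4, 0.6]
finger_gap: 0.0173
grip_force: 0.0
```

Request:
apply_moves:
  xyz:
    - [0, 0, 0]
    - [0, 0, 0]
    - [0, 0, 0]
    - [0, 0, 0]
    - [0, 0, 0]
  turn: [0, 0, 0, 0, 0]
  claw: 0

```text
time: 12.75
ee_pos: [0.5803, 0.2152, 0.2092]
eef_rot: [1.995, 2.427, 0.0]
wrist_force: [0.7, 0.3, -0.1]
finger_gap: 0.0425
grip_force: 0.0
```

Run:
```python
from h import *
go(.58,.215,.33,11)
w=vision.get_image("wrist")
a=vision.get_image("scene");u,v=proj(a,[.58,.21,.17]).astype(int)
cv2.imwrite('pics/g5.png',np.hstack([cv2.resize(w["frame"][110:350,220:340,::-1],(300,600)),cv2.resize(a["frame"][v-50:v+50,u-40:u+40,::-1],(480,600))]))
```

```text
t 12.75 at [0.5803 0.2152 0.2092] head 11.16 F [ 0.7  0.3 -0.1] gap 0.0425 tilt [-0.  0.]
full xyz [-0.0003 -0.0006 -0.2415] turn 0.005 rows 3
```

View pics/g5.png

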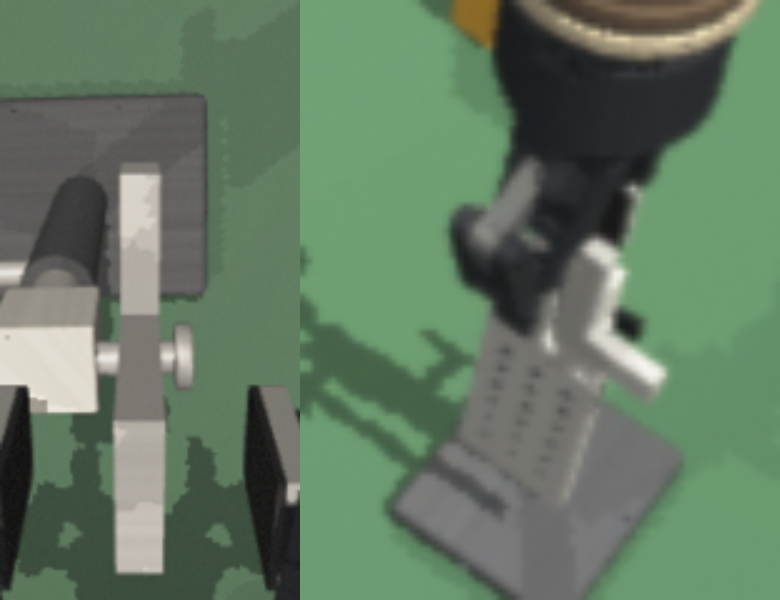

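The plate hangs freely on the pin between the block and the head. Retreating straight up.

Request:
apply_moves:
  xyz:
    - [0, 0, -0.04]
    - [0, 0, -0.1]
    - [0, 0, -0.17]
    - [0, 0, -0.24]
    - [0, 0, -0.3]
  turn: [0, 0, 0, 0, 0]

```text
time: 13.27
ee_pos: [0.5803, 0.215, 0.3617]
eef_rot: [1.995, 2.426, 0.002]
wrist_force: [0.4, 0.8, 0.3]
finger_gap: 0.043
grip_force: 0.0
```

Request:
apply_moves:
  xyz:
    - [-0.06, 0, 0]
    - [-0.06, 0, 0]
    - [-0.06, 0, 0]
    - [-0.06, 0, 0]
    - [-0.06, 0, 0]
  turn: [0, 0, 0, 0, 0]

```text
time: 13.68
ee_pos: [0.5856, 0.1867, 0.3586]
eef_rot: [-1.993, -2.427, 0.001]
wrist_force: [-0.1, 0.4, -0.7]
finger_gap: 0.0429
grip_force: 0.0
```

Run:
```python
from h import *
go(.58,.215,.33,11)
w=vision.get_image("wrist")
a=vision.get_image("scene");u,v=proj(a,[.58,.21,.17]).astype(int)
b=vision.get_image("scene");print(np.abs(a["frame"].astype(int)-b["frame"])[v-50:v+50,u-40:u+40].max())
cv2.imwrite('pics/g6.png',np.hstack([cv2.resize(w["frame"][40:280,220:340,::-1],(300,600)),cv2.resize(a["frame"][v-50:v+50,u-40:u+40,::-1],(480,600))]))
```

```text
t 13.68 at [0.5856 0.1867 0.3586] head 11.21 F [-0.1  0.4 -0.7] gap 0.0429 tilt [ 0.02 -0.06]
full xyz [0.0577 0.0001 0.0572] turn 0.007 rows 1
17
```

View pics/g6.png

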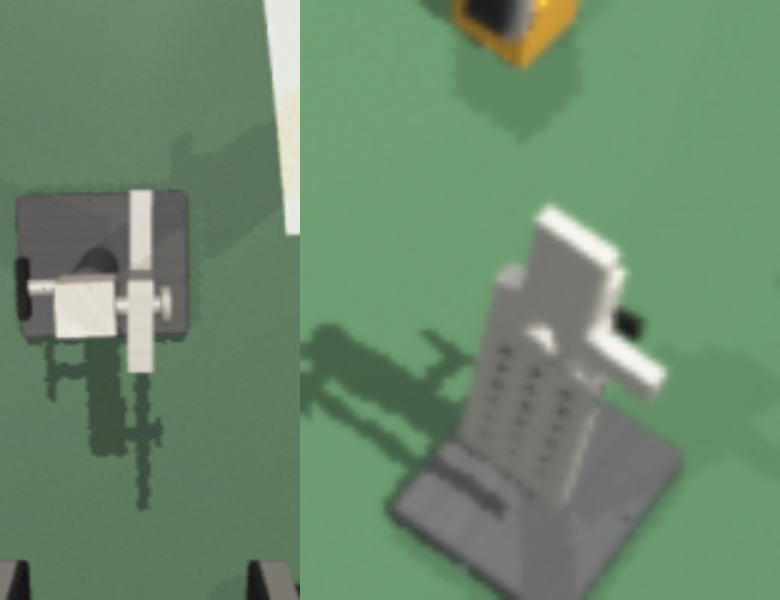

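The plate hangs plumb and still on the stud, and the gripper is clear.

```bash
python3 -c "
from h import *
print(robot.hand_in())"
```

```text
the job is handed in; nothing more can be done
None
```

The slotted plate is hanging plumb and still in its notch on the stud, the gripper is clear of it, and the job was handed in at about 14 s; the hand-in returned no verdict.

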